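Lock the sign jig's link with a hitch pin

TASK

Take the hitch pin from its rest, feel for the cross hole in the square post of the sign jig and push the pin through from the robot's side until its collar is home against the post. Then press the pin's sprung loop over until its bar snaps past the end of the pin and stays there, and let go. Work gently: do not shove the rubber-mounted post or press hard on the loop, and leave the screwdriver, phone and drink where they are.

Things in the scene. Friction and masses are not known exactly. Their poses are not given: they have to be found in the camera images.
- stand: Sign jig stand, fixed. Dark base plate 130 x 120 x 10 mm, black rubber bush 54 x 54 mm up to 34 mm, steel link whose square eye (56 x 56 mm, top at 42 mm) sits round the post; its flat bar runs along +y to a plywood board with a clear panel (under 45 mm high). Origin on the bench under the post's axis. +x: the way the pin is pushed; z up. Post: steel, 30 x 30 mm square, sides along x and y.
- post_face (a point): Point of the stand at the foot of the post's near face (where the pin enters): 15 mm before the post's axis, 42 mm above the bench, level with the top of the link's eye; axes as the stand. The square cross hole, 12.4 mm high, 13.4 mm wide, sharp-edged, runs along x straight through. How far the post has settled is not measured: the hole's centre is 20 to 36 mm above this point. Post top: 16 mm above the hole.
- post (a joint): How far the post is pushed along the stand's +x in its rubber bush, m: 0 at rest, 0.001 per 3 N of push; it springs back. It does not move in other directions.
- rest: Pale wooden pin rest, fixed, base 105 x 60 x 6 mm. A block 36 x 34 mm with a channel 13 mm wide carries the pin's shank level; a rib only 6 mm thick stands under the pin's handle, so that the handle is free on both sides. Origin on the bench under the front of the pin's collar; +x is the way the pin's end points.
- pin_grip (a point): Centre of the hitch pin's black handle, a bar 36 mm long (x), 14 mm wide (y), 18 mm high (z); at the start 50 mm above the bench. Axes: x along the shank towards its rounded end, z up. The handle joins the collar. The whole pin weighs about 0.12 kg.
- pin_collar (a point): Point on the pin's axis at the front face of its steel collar, 24 mm ahead of the handle's centre, axes as pin_grip. Collar 6 mm thick, 34 mm wide, 22 mm high. From here the 10 x 10 mm square steel shank runs along +x and ends in a low dome (10 mm across, 8 mm radius) whose tip is 43 mm ahead of this point. Home: collar against the post.
- loop (a joint): Angle of the pin's sprung loop, rad. 0: open, rising 0.873 rad (50 degrees) above the shank, forward over it, held there by a weak spring (about 1 N at the bar). It grows as the loop swings down to the pin's end; 0.873: level with the shank. From about 0.74 the bar rides over the domed end; past about 0.95 it has snapped under it and rests there by itself at about 1.0. Stop at 1.19.
- bail: The loop itself: a U of 4 mm steel wire, 44 mm wide, hinged on the collar's two sides at the height of the pin's axis. Origin: middle of the hinge axis, 3 mm behind the collar's front face (27 mm ahead of the handle's centre); x points to the cross bar, 46 mm away. The wire stretches along x, 8 N per mm; to pass the domed end it must stretch about 2 mm.
- tab (a point): Centre of the flat steel thumb tab that carries on outward from the loop's bar: 22 mm long, 24 mm wide, 3 mm thick. The point is 59 mm from the hinge. Press here, across the tab, to swing the loop. x points outward from the hinge, z out of the face that is uppermost. A press of about 3 to 10 N snaps the loop over.
- pin: The whole hitch pin; origin and axes as pin_collar.
- screwdriver: Loose screwdriver lying on the bench, origin at its middle underside; leave it alone.
- phone: Loose black phone, 150 x 72 x 9 mm, lying flat; leave it alone.
- drink: Loose closed drink can, 80 mm across, 120 mm high, standing; origin at the centre of its underside; leave it alone.
There are look-alikes about, which are no part of the job. Leave any purple look-alike of the pin alone.

How it is judged:
By the outcome, as a careful person would: the job done as asked, in the order asked, and still so for the second after the job is handed in, with the robot touching nothing.
It also fails if it takes over 64 s, if anything falls off the work surface, if the arm or the gripper's body presses on something with over 40 N, if the wrist force passes 120 N, or if a joint passes its speed limit or range.

ROBOT

A 6-joint arm with a two-finger parallel gripper is mounted at the origin on the work surface. World frame = base frame: x ahead of the robot, y to its left, z up, the work surface at z = 0. Lengths are in m, angles in rad, forces in N, time in s.
With the tool pointing down it reaches from about 0.375 to 0.925 m from the base axis. Payload 5.7 kg.
Tool frame: the origin (TCP) lies at the very end of the fingers, on their centre line; the grasp point (between the pads) lies bot.grasp_offset behind it (bot.grasp_offset is the distance from the TCP to the grasp point, in m); z points along the fingers, y is the line along which they close (so a half turn about z gives the same grasp; the last joint's range is limited). The gripper opens to 85 mm and grips with 20 to 120 N. Pads are 22 mm wide; open, the fingers measure 114 mm over their backs; the gripper's body (76 mm by 85 mm) begins 54 mm behind the grasp point. The pads swing forward as they close: fully open they stand 13 mm farther back than shut.
Start: joints at [-1.444, 0.359, 1.51, -0, 1.272, -0.115], TCP at [0.144, -0.583, 0.231] pointing down, gripper open.
Joint ranges: [-2.97, 2.97], [-1.01, 2.36], [0.21, 2.38], [-0.96, 4.11], [0.2, 2.71], [-2.98, 2.98]. Speed limits (rad/s): [2.39, 2.39, 3.14, 3.14, 3.14, 3.14].

INTERFACE

Orientations are given as a 3x3 rotation matrix whose columns are the frame's x, y, z axes.
In Python, from workcell import bot gives the robot as it stands. The module is installed in compiled form; this text tells all that it offers.
- The arm moves only by the shell command python3 -m inch 'ROWS'. ROWS is JSON, a list of rows, each a list of 3 entries, a list of its own where there are three numbers: the gripper command: -1 is shut, 1 is fully open, values between are in proportion, then the shift along the tool's x, y, z scaled (see below), then the turn, a rotation vector about the tool's x, y, z scaled (see below). A call has 1 to 5 rows; each row shifts and turns the commanded pose from where the row before left it, along the tool's axes as they then stand; what a row does not reach is not made up. The controller multiplies each number of a shift by 0.025 m and each number of a turn by 0.15 rad. A row lasts 1/8 s, in which the tool goes at most 62.5 mm and 10.7 degrees, less where a joint would pass 70% of its speed; a pose out of reach is approached as far as the arm can. A call with a number of a shift or a turn outside -1 to 1 is refused whole. A call with a gripper value outside its range is refused whole. The fingers move at their own pace and stop on an object; the grip force is fixed at half the most. Time passes only in rows, so rows that do not move let the fingers close. It gives the time, the measured TCP pose, the force, the opening and the grip force at its end, in the units of the state.
- bot.read_state(): the state, without advancing time (a new reading comes with each control period).
- bot.read_camera(name): name is "scene" or "top"; returns (picture, depth): 400x640x3 uint8, blue, green, red; 400x640 float32, m along the optical axis (not along the pixel's ray), 0 where there is no reading.
- bot.camera_model(name): a dict with "K" (3x3 intrinsics, pixels), "rvec" (rotation vector, rad) and "tvec" (3), from world to camera coordinates, as OpenCV has them. Camera axes: x right, y down, z forward; pixel columns grow to the right and rows downward; lengths in m; the calibration is good to about 2 mm. A picture is of the moment at which its call begins. camera_model takes no time and is no camera call.
- bot.hand_in(): hands the job in; it is judged then, once.
Trained networks look in the newest picture that a camera, given by its name, has taken for a name from the list of things; names that differ only in an ending like _2 or _b are one class to them, and where a whole thing is asked for, a point or a joint stands for the part that bears it (a point fixed in the world has none). Each returns a list of dicts, best first, with "conf" (0 to 1); they miss things now and then, are a little off and sometimes report something else, mostly with a low value. They report only what shows in the picture. A call takes as long as a camera call. They do not tell look-alikes from the thing itself.
- bot.trace(camera, target): "region" (400x640 bool, what is visible of it) and "uv" ([column, row] in pixels, amid what is visible of it).
The state is a dict: "t": time; "joints": joint angles; "qvel": joint speeds; "tau": joint torques, N m; "ee_pos": TCP position; "orientation": TCP orientation; "contact_force": force on the tool from outside, world axes, zero at the start; "moment": the same for the moment, N m; "finger_gap": finger opening in m; "finger_force": force on a finger pad.
Only numpy, scipy, OpenCV 4.12 (cv2) and the standard library are available. Lean on these libraries where they do the work, as an engineer would, in place of code of your own. Each camera call takes 0.05 s, during which the arm holds its last target. There are 200 camera calls.

## Working session

There is one attempt and no reset: what is moved stays moved. The work goes in short steps, Python scripts to look and compute and a shell command to move; the robot and the scene stay as the last step left them, time stands still between calls to the robot, and variables do not carry over. Pictures are saved under pics/ and viewed, at most 13 in all, crops included, and the job is handed in when it is done.

```bash
mkdir -p pics; cat > h.py <<'E'
import numpy as np, cv2
from workcell import bot
def cam(n):
    m=bot.camera_model(n); R,_=cv2.Rodrigues(np.array(m["rvec"],float)); return np.array(m["K"]),R,np.array(m["tvec"],float).ravel()
def pts(n,d):
    K,R,t=cam(n); v,u=np.mgrid[:400,:640]
    p=np.stack([(u-K[0,2])/K[0,0]*d,(v-K[1,2])/K[1,1]*d,d],-1)
    return (p-t)@R
def proj(n,P):
    K,R,t=cam(n); q=(np.atleast_2d(P)@R.T+t)@K.T; return q[:,:2]/q[:,2:]
E
python3 - <<'E'
from h import *
for n in("scene","top"):
    im,d=bot.read_camera(n); cv2.imwrite(f"pics/{n}0.png",im); np.savez(f"{n}0.npz",im=im,d=d)
    W=pts(n,d); K,R,t=cam(n); print(n,"campos",(-R.T@t).round(3),K[0,0])
    for k in("stand","rest","pin","bail","tab","screwdriver","phone","drink"):
        for r in bot.trace(n,k)[:3]:
            m=r["region"]&(d>0); p=W[m]
            print(k,round(r["conf"],2),np.round(r["uv"]),m.sum(),np.median(p,0).round(3) if len(p) else "", np.percentile(p,2,0).round(3),np.percentile(p,98,0).round(3))
print(bot.grasp_offset,bot.read_state())
E
```

```text
scene campos [1.044 0.175 0.935] 454.5170138241002
stand 0.74 [447. 336.] 15623 [0.642 0.256 0.023] [ 0.535 -0.021  0.007] [0.759 0.402 0.043]
rest 0.9 [305. 209.] 778 [ 0.547 -0.152  0.007] [ 0.483 -0.2    0.001] [ 0.579 -0.127  0.05 ]
pin 0.69 [304. 193.] 384 [ 0.525 -0.164  0.057] [ 0.485 -0.212 -0.002] [ 0.562 -0.143  0.102]
pin 0.65 [370. 184.] 197 [ 0.396 -0.063  0.03 ] [ 0.377 -0.092  0.009] [ 0.411 -0.027  0.041]
pin 0.65 [281. 152.] 275 [ 0.428 -0.32   0.026] [ 0.391 -0.335 -0.   ] [ 0.465 -0.275  0.041]
bail 0.55 [298. 193.] 73 [ 0.549 -0.179  0.089] [ 0.489 -0.225 -0.002] [ 0.564 -0.152  0.105]
bail 0.24 [444. 336.] 15941 [0.642 0.255 0.022] [ 0.534 -0.021  0.004] [0.759 0.404 0.043]
tab 0.62 [282. 164.] 76 [ 0.444 -0.293  0.006] [ 0.423 -0.317 -0.002] [ 0.469 -0.274  0.041]
tab 0.57 [298. 190.] 48 [ 0.554 -0.176  0.094] [ 0.491 -0.212 -0.001] [ 0.565 -0.162  0.106]
screwdriver 0.83 [215. 197.] 386 [ 0.628 -0.372  0.022] [ 0.581 -0.403  0.009] [ 0.717 -0.321  0.028]
phone 0.84 [469. 228.] 1647 [0.374 0.194 0.009] [0.318 0.122 0.003] [0.428 0.261 0.012]
phone 0.3 [307. 196.
[... 1848 characters left out ...]
     1.27251234e+00, -1.15094194e-01]), 'qvel': array([ 0.00123209,  0.0018963 , -0.00041089, -0.00061453,  0.00107027,
       -0.00029523]), 'tau': array([-2.65704530e-04, -5.27573168e+01, -2.79053164e+01, -2.91582455e-04,
        1.54056936e-03,  2.43192133e-06]), 'ee_pos': array([ 0.1436417 , -0.58250467,  0.23127186]), 'orientation': array([[ 9.70911727e-01,  2.39437710e-01, -3.49218760e-05],
       [ 2.39437712e-01, -9.70911720e-01,  1.14068106e-04],
       [-6.59385272e-06, -1.19111676e-04, -9.99999993e-01]]), 'contact_force': array([-0.10506862, -0.57872488,  0.32087348]), 'moment': array([-0.05113225,  0.0437684 , -0.0042417 ]), 'finger_force': 0.0, 'finger_gap': 0.08569064789481573}
```

```bash
python3 - <<'E'
from h import *
a=np.load("scene0.npz")["im"];b=np.load("top0.npz")["im"]
# crops around pin candidates
c=np.vstack([np.hstack([cv2.resize(a[135:235,240:400],(800,500))[:, :],])])
cv2.imwrite("pics/c1.png",c)
cv2.imwrite("pics/c2.png",cv2.resize(b[130:290,270:460],(712,600),interpolation=cv2.INTER_CUBIC))
E
```

```text
(no output)
```

View pics/scene0.png

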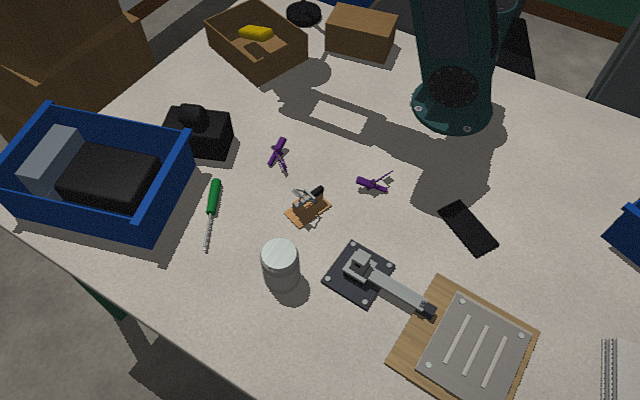

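View pics/top0.png

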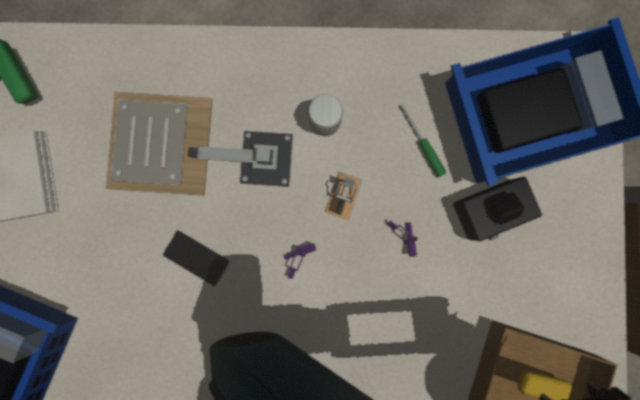

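View pics/c1.png

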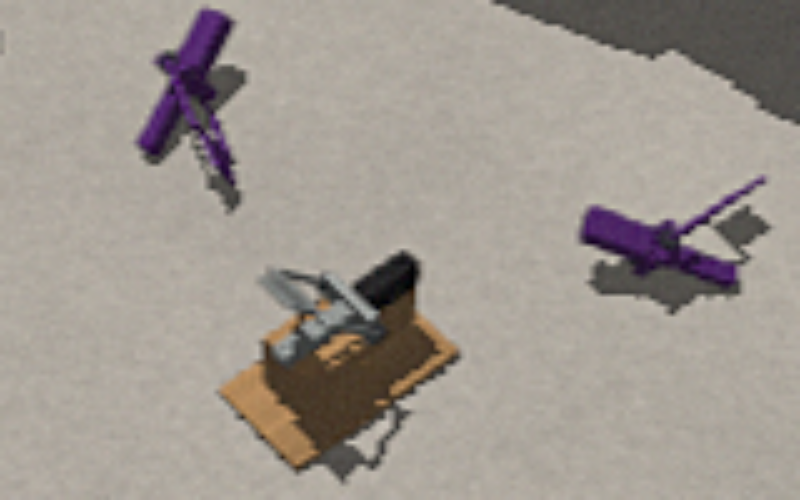

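Real pin: steel with black handle in the wooden rest, scene (304,193) and top (346,187). The look-alikes are the two purple ones, scene (278,152) and (375,183). The crop confirms that the one in the rest fits. The stand's post is at scene (358,260), the can at (280,262).

```bash
python3 - <<'E'
from h import *
for n in("scene","top"):
    z=np.load(n+"0.npz"); im,d=z["im"],z["d"]; W=pts(n,d); hsv=cv2.cvtColor(im,cv2.COLOR_BGR2HSV)
    X,Y,Z=W[...,0],W[...,1],W[...,2]
    near=(X>.45)&(X<.62)&(Y>-.23)&(Y<-.10)
    m=near&(Z<.012)&(hsv[...,0]<25)&(hsv[...,1]>90)
    p=W[m]; r=cv2.minAreaRect(p[:,:2].astype(np.float32)*1000); print(n,"rest",r,len(p))
    m=near&(Z>.045)&(Z<.07)&(im.max(-1)<60); p=W[m]; c=p.mean(0); u,s,v=np.linalg.svd(p[:,:2]-c[:2]); print("handle",len(p),c.round(4),v[0],p.min(0).round(3),p.max(0).round(3), cv2.minAreaRect(p[:,:2].astype(np.float32)*1000))
    m=near&(Z>.045)&(im.max(-1)>=60); p=W[m]; print("pin rest pts",len(p),p.min(0).round(3),p.max(0).round(3))
    m=near&(Z>.085);p=W[m]; print("tab",len(p),p.mean(0).round(4))
    # post
    a=(X>.5)&(X<.75)&(Y>-.05)&(Y<.12)
    m=a&(Z>.065); p=W[m]; zt=np.percentile(p[:,2],[5,50,90,99]); print("post",len(p),zt.round(4))
    q=p[p[:,2]>zt[2]-.006]; print(cv2.minAreaRect(q[:,:2].astype(np.float32)*1000), q.mean(0).round(4))
    m=a&(Z>.004)&(Z<.016)&(im.max(-1)<90); p=W[m]; print("plate",len(p),cv2.minAreaRect(p[:,:2].astype(np.float32)*1000))
    m=a&(abs(Z-.042)<.004)&(X<.68)&(Y<.12); p=W[m];print("eye z",np.median(p[:,2]))
    m=(X>.3)&(X<.7)&(Y>-.3)&(Y<.1)&(abs(Z)<.006);print("bench",np.median(Z[m]))
    c=im[[130,230][n=="x"] :] 
a=np.load("scene0.npz")["im"];b=np.load("top0.npz")["im"]
o=np.hstack([cv2.resize(a[230:310,315:415],(500,400),interpolation=cv2.INTER_CUBIC),cv2.resize(b[165:225,320:365],(300,400),interpolation=cv2.INTER_CUBIC)])
cv2.imwrite("pics/c3.png",o)
E
```

```text
scene rest ((527.1689453125, -161.23129272460938), (58.985591888427734, 106.5284652709961), 69.98847198486328) 473
handle 109 [ 0.5104 -0.1544  0.0555] [ 0.95129923 -0.30826901] [ 0.485 -0.184  0.045] [ 0.559 -0.14   0.069] ((520.0365600585938, -158.61590576171875), (35.63787841796875, 72.4631118774414), 51.38380432128906)
pin rest pts 304 [ 0.484 -0.189  0.045] [ 0.565 -0.142  0.106]
tab 53 [ 0.5542 -0.1713  0.0947]
post 248 [0.0704 0.0849 0.0874 0.0888]
((615.1455688476562, 26.010910034179688), (30.026315689086914, 31.83066749572754), 86.71797943115234) [0.6156 0.0262 0.0854]
plate 1689 ((615.1935424804688, 28.885173797607422), (123.94412994384766, 130.83615112304688), 86.9832992553711)
eye z 0.04180956961751729
bench -0.00014167038586139317
top rest ((526.498779296875, -161.8155517578125), (56.32606506347656, 101.3818359375), 72.3945083618164) 335
handle 41 [ 0.5006 -0.1511  0.0583] [-0.93911224  0.34361053] [ 0.487 -0.157  0.054] [ 0.513 -0.143  0.065] ((500.05633544921875, -151.1706085205078), (7.217260837554932, 28.95355987548828), 71.82813262939453)
pin rest pts 1351 [ 0.468 -0.19   0.045] [ 0.564 -0.102  1.235]
tab 1185 [ 0.4746 -0.1073  1.1481]
post 195 [0.0749 0.0857 0.0883 0.0908]
((614.0795288085938, 25.827558517456055), (30.210119247436523, 30.111873626708984), 88.81437683105469) [0.6149 0.0257 0.0861]
plate 1621 ((649.2430419921875, 23.836166381835938), (122.64947509765625, 201.7070770263672), 83.8890380859375)
eye z 0.04201030678777039
bench -1.0244849820082039e-05
```

View pics/c3.png

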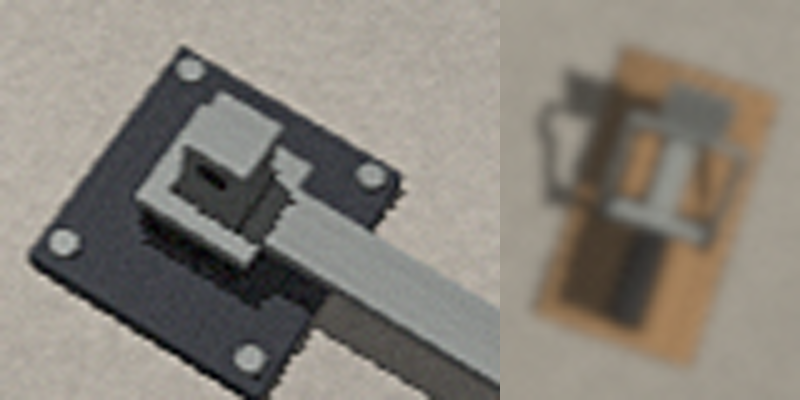

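Crop shows the post (crop (235,130)) standing in the eye, with the cross hole visible on the far face at (210,175); the real pin lies in the rest with its handle down-left in the top view. I'll refine the yaws next.

```bash
cat >> h.py <<'E'
def go(tgt,yaw):
    "print the turn about tool z, then the shift in tool axes after the turn, in move units"
    s=bot.read_state(); R=s["orientation"]; y=np.arctan2(R[1,0],R[0,0])
    print("t",round(s["t"],2),"ee",s["ee_pos"].round(4),"yaw",np.degrees(y).round(2),"tilt",R[:,2].round(4),"F",s["contact_force"].round(1),"gap",round(s["finger_gap"],4))
    c,q=np.cos(yaw),np.sin(yaw); d=np.array(tgt)-s["ee_pos"]
    print("turn z units",((y-yaw)/.15).round(3),"shift units",(np.array([c*d[0]+q*d[1],q*d[0]-c*d[1],-d[2]])/.025).round(3))
E
python3 - <<'E'
from h import *
for n in("scene","top"):
    z=np.load(n+"0.npz"); im,d=z["im"],z["d"]; W=pts(n,d); X,Y,Z=np.moveaxis(W,-1,0)
    m=(X>.45)&(X<.8)&(Y>.15)&(Y<.45)&(Z>.012)&(Z<.05); p=W[m]; print(n,"board",cv2.minAreaRect(p[:,:2].astype(np.float32)*1000),len(p))
    # link bar edges at top z~.042
    m=(Y>.06)&(Y<.13)&(X>.55)&(X<.7)&(Z>.03)&(Z<.05); p=W[m]
    r=cv2.minAreaRect(p[:,:2].astype(np.float32)*1000); print("bar",r)
    # yaw from post side pts and top: plate corners
    m=(X>.5)&(X<.72)&(Y>-.06)&(Y<.1)&(Z>.0785); p=W[m]; print("posttop",p.mean(0).round(4),np.percentile(p,[3,97],axis=0).round(4),len(p))
    h=np.histogram(p[:,2],bins=np.arange(.078,.096,.001)); print(h[0])
    m=(X>.45)&(X<.62)&(Y>-.23)&(Y<-.10)&(Z>.053)&(Z<.066)&(im.max(-1)<75)
    p=W[m]; p=p[p[:,0]<.525]; print("handle",len(p),np.percentile(p,[3,50,97],axis=0).round(4),cv2.minAreaRect(p[:,:2].astype(np.float32)*1000))
go([.4995,-.1515,.0813],np.radians(-19))
E
```

```text
scene board ((647.8384399414062, 278.83074951171875), (259.9003601074219, 239.25320434570312), 87.12310791015625) 10232
bar ((617.753173828125, 94.80482482910156), (70.1603012084961, 32.5540885925293), 88.19135284423828)
posttop [0.6161 0.0264 0.0851] [[0.6007 0.0118 0.0804]
 [0.63   0.0407 0.0882]] 211
[ 1  4  6  8 14 23 32 46 41 22 14  0  0  0  0  0  0]
handle 81 [[ 0.486  -0.1791  0.0541]
 [ 0.5036 -0.1534  0.0584]
 [ 0.5238 -0.1435  0.062 ]] ((504.7703857421875, -162.42596435546875), (41.07473373413086, 41.434783935546875), 3.5403430461883545)
top board ((646.8807373046875, 278.9456481933594), (260.3350524902344, 239.3882293701172), 86.90868377685547) 7953
bar ((618.1681518554688, 94.8919677734375), (70.36880493164062, 31.012557983398438), 87.26897430419922)
posttop [0.6147 0.0259 0.0858] [[0.6007 0.0115 0.082 ]
 [0.6286 0.0404 0.09  ]] 178
[ 1  1  1  4 14 16 27 23 36 29 16  4  5  1  0  0  0]
handle 61 [[ 0.4852 -0.1593  0.0539]
 [ 0.4993 -0.1524  0.0588]
 [ 0.5138 -0.1451  0.0623]] ((504.2694091796875, -150.922607421875), (37.98798751831055, 17.856037139892578), 4.269455432891846)
t 0.9 ee [ 0.1436 -0.5825  0.2313] yaw 13.85 tilt [-0.e+00  1.e-04 -1.e+00] F [-0.1 -0.6  0.3] gap 0.0857
turn z units 3.823 shift units [  7.846 -20.935   5.999]
```

```bash
python3 -m inch '[[1,[0,0,0],[0,0,0.96]],[1,[0,0,0],[0,0,0.96]],[1,[0,0,0],[0,0,0.96]],[1,[0,0,0],[0,0,0.94]]]' | tail -3
python3 -m inch '[[1,[0.4,-1,0],[0,0,0]],[1,[0.4,-1,0],[0,0,0]],[1,[0.4,-1,0],[0,0,0]],[1,[0.4,-1,0],[0,0,0]],[1,[0.4,-1,0],[0,0,0]]]' >/dev/null
python3 -m inch '[[1,[0.4,-1,0],[0,0,0]],[1,[0.4,-1,0],[0,0,0]],[1,[0.4,-1,0],[0,0,0]],[1,[0.4,-1,0],[0,0,0]],[1,[0.4,-1,0],[0,0,0]]]' >/dev/null
python3 -m inch '[[1,[0.4,-1,0],[0,0,0]],[1,[0.4,-1,0],[0,0,0]],[1,[0.4,-1,0],[0,0,0]],[1,[0.4,-1,0],[0,0,0]],[1,[0.4,-1,0],[0,0,0]]]' >/dev/null
python3 -m inch '[[1,[0.4,-1,0.5],[0,0,0]],[1,[0.4,-1,0.5],[0,0,0]],[1,[0.4,-1,0.5],[0,0,0]],[1,[0.2,-1,0.5],[0,0,0]],[1,[0,-1,0.5],[0,0,0]]]'
python3 -c "
from h import *
go([.4995,-.1515,.0313],np.radians(-19))"
```

```text
contact_force: [-0.4, -0.9, 0.2]
finger_gap: 0.085
finger_force: 0.0
t: 3.9
ee_pos: [0.4813, -0.1674, 0.1686]
orientation: [[0.947, -0.323, 0.0], [-0.323, -0.947, 0.0], [0.0, -0.0, -1.0]]
contact_force: [-0.5, -0.2, 0.2]
finger_gap: 0.0854
finger_force: 0.0
t 3.9 ee [ 0.4813 -0.1674  0.1686] yaw -18.82 tilt [ 2.e-04  3.e-04 -1.e+00] F [-0.5 -0.2  0.2] gap 0.0854
turn z units 0.021 shift units [ 0.48  -0.836  5.492]
```

```bash
python3 -m inch '[[1,[0.48,-0.84,0],[0,0,0]],[1,[0,0,1],[0,0,0]],[1,[0,0,1],[0,0,0]],[1,[0,0,1],[0,0,0]],[1,[0,0,1],[0,0,0]]]' >/dev/null
python3 -m inch '[[1,[0,0,1],[0,0,0]],[1,[0,0,0.49],[0,0,0]],[1,[0,0,0],[0,0,0]],[1,[0,0,0],[0,0,0]]]'
python3 - <<'E'
from h import *
go([.4995,-.1515,.0313],np.radians(-19))
im,d=bot.read_camera("scene")
cv2.imwrite("pics/g1.png",cv2.resize(im[130:250,220:400],(750,500),interpolation=cv2.INTER_CUBIC))
E
```

```text
t: 5.03
ee_pos: [0.4999, -0.1538, 0.0324]
orientation: [[0.946, -0.325, 0.001], [-0.325, -0.946, -0.0], [0.001, -0.0, -1.0]]
contact_force: [0.6, -0.2, 0.1]
finger_gap: 0.0854
finger_force: 0.0
t 5.03 ee [ 0.4999 -0.1538  0.0324] yaw -18.94 tilt [ 1.2e-03 -4.0e-04 -1.0e+00] F [ 0.6 -0.2  0.1] gap 0.0854
turn z units 0.007 shift units [-0.046 -0.081  0.043]
```

View pics/g1.png

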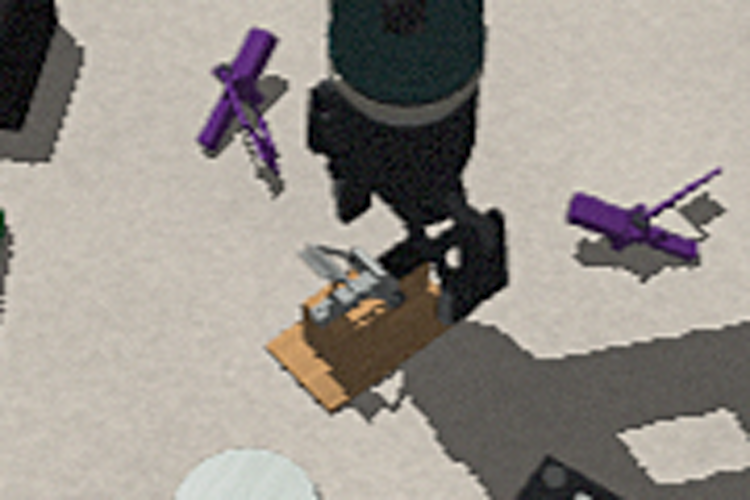

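The open fingers straddle the black handle (crop (425,265)), so I close now.

```bash
python3 -m inch '[[1,[-0.04,-0.06,0.04],[0,0,0]],[-0.5,[0,0,0],[0,0,0]],[-0.6,[0,0,0],[0,0,0]],[-1,[0,0,0],[0,0,0]],[-1,[0,0,0],[0,0,0]]]'
python3 -m inch '[[-1,[0,0,0],[0,0,0]],[-1,[0,0,0],[0,0,0]],[-1,[0,0,0],[0,0,0]]]'
```

```text
t: 5.7
ee_pos: [0.4989, -0.1522, 0.0306]
orientation: [[0.946, -0.325, -0.0], [-0.325, -0.946, 0.0], [-0.0, -0.0, -1.0]]
contact_force: [-3.9, 2.3, 14.7]
finger_gap: 0.0129
finger_force: 60.5
t: 6.08
ee_pos: [0.4989, -0.1522, 0.0307]
orientation: [[0.946, -0.325, 0.0], [-0.325, -0.946, -0.0], [0.0, 0.0, -1.0]]
contact_force: [-1.3, -0.4, 5.4]
finger_gap: 0.0134
finger_force: 58.7
```

```bash
python3 -m inch '[[-1,[0,0,-0.3],[0,0,0]],[-1,[0,0,-0.8],[0,0,0]],[-1,[0,0,-0.9],[0,0,0]],[-1,[0,0,-0.9],[0,0,0]],[-1,[0,0,-0.7],[0,0,0]]]'
python3 -m inch '[[-1,[0,0,0],[0,0,-0.93]],[-1,[0,0,0],[0,0,-0.93]],[-1,[0.2,-0.7,0],[0,0,0]],[-1,[0.2,-1,0],[0,0,0]],[-1,[0,-1,0],[0,0,0]]]' >/dev/null
python3 -m inch '[[-1,[0,-1,0],[0,0,0]],[-1,[0,-1,0],[0,0,0]],[-1,[0,-1,0],[0,0,0]],[-1,[0,-1,0],[0,0,0]],[-1,[0,-0.66,0],[0,0,0]]]' >/dev/null
python3 -m inch '[[-1,[0,0,0],[0,0,0]],[-1,[0,0,0],[0,0,0]]]'
python3 - <<'E'
from h import *
go([.5184,.0311,.0502],np.radians(-3))
s=bot.read_state(); g=s["ee_pos"]+np.array([0,0,.0193]); a=np.array([.9986,-.0523,0]); n=np.array([.0523,.9986,0])
for nme in("scene","top"):
    im,d=bot.read_camera(nme); np.savez(nme+"1.npz",im=im,d=d); W=pts(nme,d); v=W-g; al=v@a; la=v@n; z=v[...,2]
    k=(abs(la)<.04)&(d>0)
    m=k&(al>.032)&(al<.09)&(abs(z)<.012)&(abs(la)<.012); p=np.stack([al,la,z],-1)
    q=p[m]; print(nme,"shank",len(q),np.percentile(q,[2,50,98],axis=0).round(4), "slope lat",np.polyfit(q[:,0],q[:,1],1).round(4),"slope z",np.polyfit(q[:,0],q[:,2],1).round(4))
    m=k&(al>.02)&(al<.11)&(z>.034)&(z<.07); q=p[m]; print("tab",len(q),q.mean(0).round(4),np.percentile(q,[2,98],axis=0).round(4))
sc=np.load("scene1.npz")["im"];tp=np.load("top1.npz")["im"]
us=proj("scene",g+.03*a)[0].astype(int);ut=proj("top",g+.03*a)[0].astype(int);print(us,ut)
cv2.imwrite("pics/c4.png",np.hstack([cv2.resize(i[u[1]-40:u[1]+40,u[0]-40:u[0]+40],(400,400),interpolation=cv2.INTER_CUBIC) for i,u in((sc,us),(tp,ut))]))
E
```

```text
t: 6.7
ee_pos: [0.499, -0.152, 0.1216]
orientation: [[0.946, -0.325, 0.0], [-0.325, -0.946, 0.0], [0.0, -0.0, -1.0]]
contact_force: [-0.3, 0.2, -1.6]
finger_gap: 0.0132
finger_force: 58.7
t: 8.2
ee_pos: [0.5185, 0.0308, 0.1205]
orientation: [[0.999, -0.052, -0.0], [-0.052, -0.999, -0.0], [-0.0, 0.0, -1.0]]
contact_force: [0.1, -1.3, -1.2]
finger_gap: 0.0129
finger_force: 58.7
t 8.2 ee [0.5185 0.0308 0.1205] yaw -3.01 tilt [-2.e-04 -2.e-04 -1.e+00] F [ 0.1 -1.3 -1.2] gap 0.0129
turn z units -0.001 shift units [-0.003 -0.011  2.813]
scene shank 81 [[ 0.0379 -0.0058 -0.0046]
 [ 0.0553  0.0003  0.0041]
 [ 0.0675  0.0042  0.0068]] slope lat [-0.035   0.0017] slope z [-0.0398  0.0054]
tab 62 [ 0.0585 -0.0004  0.0445] [[ 0.0503 -0.0209  0.0353]
 [ 0.0673  0.0185  0.055 ]]Traceback (most recent call last):
  File "<stdin>", line 8, in <module>
    return _quantile_unchecked(
        a, q, axis, out, overwrite_input, method, keepdims, weights)
    return _ureduce(a,
                    func=_quantile_ureduce_func,
    ...<5 lines>...
                    overwrite_input=overwrite_input,
                    method=method)
    r = func(a, **kwargs)
    result = _quantile(arr,
                       quantiles=q,
    ...<2 lines>...
                       out=out,
                       weights=wgt)
    slices_having_nans = np.isnan(arr[-1, ...])
                                  ~~~^^^^^^^^^
IndexError: index -1 is out of bounds for axis 0 with size 0
```

```bash
python3 -m inch '[[-1,[0,0,0.9],[0,0,0]],[-1,[0,0,0.9],[0,0,0]],[-1,[0,0,0.9],[0,0,0]],[-1,[0.2,0,0.1],[0,0,0]],[-1,[0.24,0,0],[0,0,0]]]'
python3 -m inch '[[-1,[0,0,0],[0,0,0]],[-1,[0,0,0],[0,0,0]]]'
python3 - <<'E'
from h import *
go([.5304,.03033,.0507],np.radians(-3))
im,d=bot.read_camera("scene"); g=bot.read_state()["ee_pos"]+[.04,0,.02]
u=proj("scene",g)[0].astype(int)
cv2.imwrite("pics/c5.png",cv2.resize(im[u[1]-40:u[1]+50,u[0]-50:u[0]+70],(800,600),interpolation=cv2.INTER_CUBIC))
E
```

```text
t: 8.93
ee_pos: [0.5303, 0.03, 0.0509]
orientation: [[0.999, -0.053, 0.0], [-0.053, -0.999, 0.0], [0.0, -0.0, -1.0]]
contact_force: [-0.0, -0.1, -0.8]
finger_gap: 0.013
finger_force: 58.7
t: 9.18
ee_pos: [0.53, 0.0304, 0.0513]
orientation: [[0.999, -0.052, 0.001], [-0.052, -0.999, 0.0], [0.001, -0.0, -1.0]]
contact_force: [-0.6, 0.4, -1.3]
finger_gap: 0.0127
finger_force: 58.7
t 9.18 ee [0.53   0.0304 0.0513] yaw -3.0 tilt [ 0.0012  0.     -1.    ] F [-0.6  0.4 -1.3] gap 0.0127
turn z units 0.0 shift units [0.015 0.004 0.025]
```

View pics/c5.png

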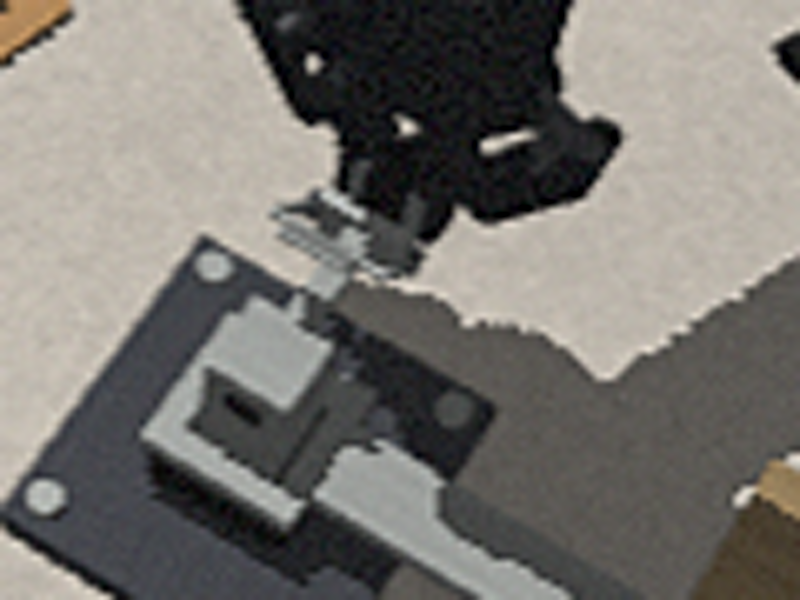

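The shank tip (crop (300,305)) lines up with the middle of the post's near edge (295,322). I now advance gently.

```bash
for i in 1; do python3 -m inch '[[-1,[0.04,0,0.02],[0,0,0]],[-1,[0.04,0,0],[0,0,0]],[-1,[0,0,0],[0,0,0]]]'|grep -E "ee_pos|contact"
python3 -m inch '[[-1,[0.04,0,0],[0,0,0]],[-1,[0,0,0],[0,0,0]]]'|grep -E "ee_pos|contact"
python3 -m inch '[[-1,[0.04,0,0],[0,0,0]],[-1,[0,0,0],[0,0,0]]]'|grep -E "ee_pos|contact"
python3 -m inch '[[-1,[0.04,0,0],[0,0,0]],[-1,[0,0,0],[0,0,0]]]'|grep -E "ee_pos|contact|t:"
done
```

```text
ee_pos: [0.5316, 0.0304, 0.0501]
contact_force: [0.6, -0.1, -1.1]
ee_pos: [0.5326, 0.0303, 0.0501]
contact_force: [-0.5, 0.0, -1.2]
ee_pos: [0.5336, 0.0303, 0.0501]
contact_force: [0.7, -0.6, -1.2]
t: 10.35
ee_pos: [0.5346, 0.0303, 0.0501]
contact_force: [-0.3, -0.2, -1.4]
```

```bash
python3 -m inch '[[-1,[0.04,0,0],[0,0,0]],[-1,[0,0,0],[0,0,0]]]'|grep -E "ee_pos|contact"
python3 -m inch '[[-1,[0.04,0,0],[0,0,0]],[-1,[0,0,0],[0,0,0]]]'|grep -E "ee_pos|contact|t:"
```

```text
ee_pos: [0.5356, 0.0302, 0.0501]
contact_force: [-0.4, 0.4, -1.3]
t: 10.85
ee_pos: [0.5366, 0.0301, 0.0501]
contact_force: [0.1, -0.2, -1.2]
```

```bash
python3 -m inch '[[-1,[0.04,0,0],[0,0,0]],[-1,[0,0,0],[0,0,0]]]'|grep -E "ee_pos|contact|t:"
```

```text
t: 11.1
ee_pos: [0.5376, 0.0301, 0.0501]
contact_force: [-0.2, -0.0, -1.4]
```

```bash
python3 -m inch '[[-1,[0.04,0,0],[0,0,0]],[-1,[0.04,0,0],[0,0,0]],[-1,[0,0,0],[0,0,0]]]'|grep -E "ee_pos|contact|t:"
```

```text
t: 11.48
ee_pos: [0.5396, 0.03, 0.0501]
contact_force: [-0.3, -0.5, -0.7]
```

```bash
python3 -m inch '[[-1,[0.04,0,0],[0,0,0]],[-1,[0.04,0,0],[0,0,0]],[-1,[0,0,0],[0,0,0]]]'|grep -E "ee_pos|contact|t:"
```

```text
t: 11.85
ee_pos: [0.5416, 0.0299, 0.0501]
contact_force: [-0.2, -0.7, -0.8]
```

```bash
python3 -m inch '[[-1,[0.06,0,0],[0,0,0]],[-1,[0.06,0,0],[0,0,0]],[-1,[0.06,0,0],[0,0,0]],[-1,[0,0,0],[0,0,0]]]'|grep -E "ee_pos|contact|t:"
```

```text
t: 12.35
ee_pos: [0.5462, 0.0296, 0.0501]
contact_force: [-0.3, -0.1, -0.7]
```

```bash
python3 -m inch '[[-1,[0.06,0,0],[0,0,0]],[-1,[0.06,0,0],[0,0,0]],[-1,[0.06,0,0],[0,0,0]],[-1,[0,0,0],[0,0,0]]]'|grep -E "ee_pos|contact|t:"
```

```text
t: 12.85
ee_pos: [0.5507, 0.0294, 0.0501]
contact_force: [1.8, 0.3, -1.4]
```

```bash
python3 -m inch '[[-1,[0.06,0,0],[0,0,0]],[-1,[0.06,0,0],[0,0,0]],[-1,[0.06,0,0],[0,0,0]],[-1,[0,0,0],[0,0,0]]]'|grep -E "ee_pos|contact|t:"
```

```text
t: 13.35
ee_pos: [0.5552, 0.0292, 0.0501]
contact_force: [-0.0, 0.2, -2.4]
```

```bash
python3 -m inch '[[-1,[0.06,0,0],[0,0,0]],[-1,[0.06,0,0],[0,0,0]],[-1,[0.06,0,0],[0,0,0]],[-1,[0,0,0],[0,0,0]]]'|grep -E "ee_pos|contact|t:"
```

```text
t: 13.85
ee_pos: [0.5597, 0.0289, 0.0501]
contact_force: [0.1, -1.1, -0.9]
```

```bash
python3 -m inch '[[-1,[0.06,0,0],[0,0,0]],[-1,[0.06,0,0],[0,0,0]],[-1,[0.06,0,0],[0,0,0]],[-1,[0,0,0],[0,0,0]]]'|grep -E "ee_pos|contact|t:"
```

```text
t: 14.35
ee_pos: [0.5641, 0.0287, 0.0501]
contact_force: [0.1, 0.6, -1.6]
```

```bash
python3 -m inch '[[-1,[0.06,0,0],[0,0,0]],[-1,[0.06,0,0],[0,0,0]],[-1,[0.06,0,0],[0,0,0]],[-1,[0,0,0],[0,0,0]]]'|grep -E "ee_pos|contact|t:"
```

```text
t: 14.85
ee_pos: [0.5686, 0.0284, 0.0501]
contact_force: [-0.0, -0.1, -1.5]
```

```bash
python3 -m inch '[[-1,[0.06,0,0],[0,0,0]],[-1,[0.06,0,0],[0,0,0]],[-1,[0,0,0],[0,0,0]]]'|grep -E "ee_pos|contact|t:"
python3 - <<'E'
from h import *
im,d=bot.read_camera("scene"); g=bot.read_state()["ee_pos"]+[.04,0,.02]
u=proj("scene",g)[0].astype(int)
cv2.imwrite("pics/c6.png",cv2.resize(im[u[1]-45:u[1]+45,u[0]-60:u[0]+60],(800,600),interpolation=cv2.INTER_CUBIC))
E
```

```text
t: 15.22
ee_pos: [0.5717, 0.0283, 0.0501]
contact_force: [-1.5, 0.4, -0.4]
```

View pics/c6.png

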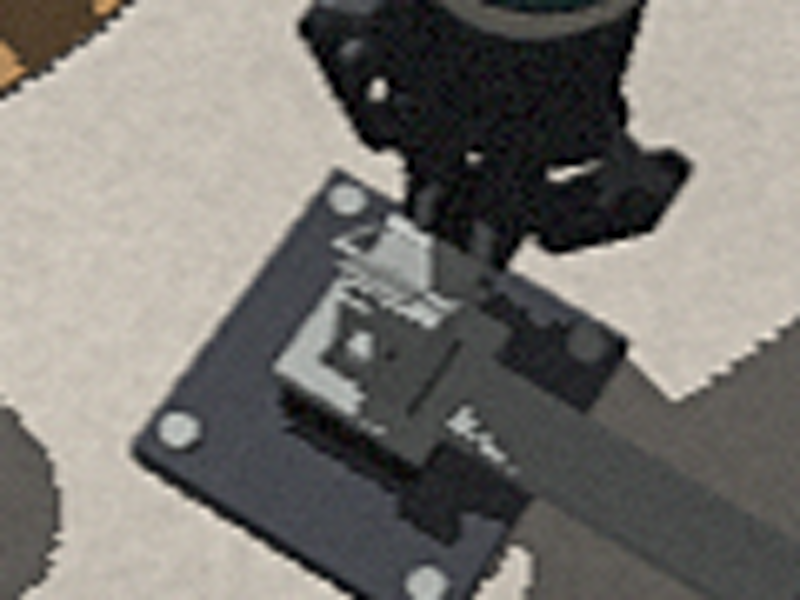

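The shank tip shows out of the far face at crop (360,345), so it is through the hole. I continue in 1 mm steps until the collar touches.

```bash
python3 -m inch '[[-1,[0.04,0,0],[0,0,0]],[-1,[0,0,0],[0,0,0]],[-1,[0,0,0],[0,0,0]]]'|grep -E "ee_pos|contact|t:"
```

```text
t: 15.65
ee_pos: [0.5724, 0.0283, 0.0501]
contact_force: [-0.1, 0.2, -1.6]
```

```bash
python3 -m inch '[[-1,[0.04,0,0],[0,0,0]],[-1,[0,0,0],[0,0,0]],[-1,[0,0,0],[0,0,0]]]'|grep -E "ee_pos|contact|t:"
```

```text
t: 16.02
ee_pos: [0.5734, 0.0282, 0.0501]
contact_force: [-0.6, -0.5, -1.4]
```

```bash
python3 -m inch '[[-1,[0.04,0,0],[0,0,0]],[-1,[0,0,0],[0,0,0]],[-1,[0,0,0],[0,0,0]]]'|grep -E "ee_pos|contact|t:"
```

```text
t: 16.4
ee_pos: [0.5744, 0.0282, 0.0501]
contact_force: [-0.5, -0.1, -1.5]
```

```bash
python3 -m inch '[[-1,[0.04,0,0],[0,0,0]],[-1,[0,0,0],[0,0,0]],[-1,[0,0,0],[0,0,0]]]'|grep -E "ee_pos|contact|t:"
```

```text
t: 16.77
ee_pos: [0.575, 0.0281, 0.05]
contact_force: [-2.7, 0.4, -0.5]
```

```bash
python3 -m inch '[[-1,[0.04,0,0],[0,0,0]],[-1,[0,0,0],[0,0,0]],[-1,[0,0,0],[0,0,0]]]'|grep -E "ee_pos|contact|t:"
```

```text
t: 17.15
ee_pos: [0.5758, 0.0281, 0.0499]
contact_force: [-3.8, 0.2, -0.4]
```

```bash
python3 -m inch '[[-1,[0.02,0,0],[0,0,0]],[-1,[0,0,0],[0,0,0]],[-1,[0,0,0],[0,0,0]]]'|grep -E "ee_pos|contact|t:"
```

```text
t: 17.52
ee_pos: [0.5762, 0.0281, 0.0499]
contact_force: [-5.1, -0.2, -0.0]
```

Collar home: reaction −5 N as the bush gives. I ease off to about 1 N, then release.

```bash
python3 -m inch '[[-1,[-0.05,0,0],[0,0,0]],[-1,[0,0,0],[0,0,0]],[-1,[0,0,0],[0,0,0]]]'|grep -E "ee_pos|contact|t:"
python3 -m inch '[[-0.3,[0,0,0],[0,0,0]],[-0.3,[0,0,0],[0,0,0]],[-0.3,[0,0,0],[0,0,0]]]'|grep -E "ee_pos|contact|t:|gap"
python3 - <<'E'
from h import *
s=bot.read_state(); g=s["ee_pos"]+np.array([0,0,.0193]); a=np.array([.9986,-.0523,0]); n=np.array([.0523,.9986,0])
im,d=bot.read_camera("scene"); W=pts("scene",d); v=W-g; p=np.stack([v@a,v@n,v[...,2]],-1)
m=(abs(p[...,1])<.03)&(p[...,0]>.02)&(p[...,0]<.11)&(p[...,2]>.03)&(p[...,2]<.07); q=p[m]; print("tab",len(q),q.mean(0).round(4),np.percentile(q,[2,98],axis=0).round(4))
m=(abs(p[...,1])<.008)&(p[...,0]>.056)&(p[...,0]<.075)&(abs(p[...,2])<.012); q=p[m]; print("tip",len(q),q.mean(0).round(4),q.max(0).round(4) if len(q) else "")
E
```

```text
t: 17.9
ee_pos: [0.5757, 0.0281, 0.05]
contact_force: [-2.7, -0.2, -1.6]
t: 18.27
ee_pos: [0.5767, 0.028, 0.0505]
contact_force: [-0.0, 0.4, -0.2]
finger_gap: 0.0299
tab 71 [0.0552 0.0011 0.0425] [[ 0.0471 -0.0197  0.0325]
 [ 0.0653  0.0204  0.054 ]]
tip 28 [0.0617 0.0001 0.0015] [0.0665 0.0043 0.0047]
```

```bash
python3 -m inch '[[-0.3,[0,0,-0.6],[0,0,0]],[-0.3,[0,0,-1],[0,0,0]],[-0.3,[0,0,-1],[0,0,0]],[-0.3,[0,0,-1],[0,0,0]],[-1,[0,0,-1],[0,0,0]]]'|grep -E "ee_pos|contact|t:"
python3 - <<'E'
from h import *
P=np.array([.6150,.0259,.07]); a=np.array([.9986,-.0523,0]); n=np.array([.0523,.9986,0])
for nm in("scene","top"):
    im,d=bot.read_camera(nm); W=pts(nm,d); v=W-P; p=np.stack([v@a,v@n,v[...,2]],-1); np.savez(nm+"2.npz",im=im,d=d)
    print(nm,"t",[(round(r["conf"],2),np.round(r["uv"])) for r in bot.trace(nm,"tab")[:2]])
    for k,m in (("tab",(abs(p[...,1])<.014)&(p[...,0]>-.02)&(p[...,0]<.06)&(p[...,2]>.036)&(p[...,2]<.07)),
       ("tip",(abs(p[...,1])<.008)&(p[...,0]>.018)&(p[...,0]<.035)&(abs(p[...,2])<.012)),
       ("handle",(abs(p[...,1])<.009)&(p[...,0]>-.065)&(p[...,0]<-.023)&(abs(p[...,2])<.015)),
       ("post",(abs(p[...,1])<.02)&(abs(p[...,0])<.02)&(p[...,2]>.008)&(p[...,2]<.022))):
        q=p[m]; 
        if len(q): print(k,len(q),q.mean(0).round(4),np.percentile(q,[3,97],axis=0).round(4).tolist())
us=proj("scene",P)[0].astype(int)
im=np.load("scene2.npz")["im"]
cv2.imwrite("pics/c7.png",cv2.resize(im[us[1]-40:us[1]+35,us[0]-50:us[0]+50],(800,600),interpolation=cv2.INTER_CUBIC))
E
```

```text
t: 18.95
ee_pos: [0.5759, 0.0281, 0.1671]
contact_force: [-0.0, -0.7, -0.7]
scene t [(0.58, array([356., 253.]))]
tab 44 [ 0.0202 -0.0004  0.0463] [[0.0108, -0.0111, 0.0366], [0.0259, 0.0107, 0.0523]]
tip 29 [0.0232 0.0001 0.0015] [[0.0185, -0.0048, -0.0036], [0.0269, 0.0045, 0.0057]]
handle 99 [-0.0394  0.0005  0.0059] [[-0.0548, -0.0073, -0.0034], [-0.0237, 0.0062, 0.01]]
post 172 [-0.0006  0.001   0.0147] [[-0.0172, -0.0145, 0.009], [0.0153, 0.0153, 0.0182]]
top t [(0.19, array([193., 250.]))]
```

View pics/c7.png

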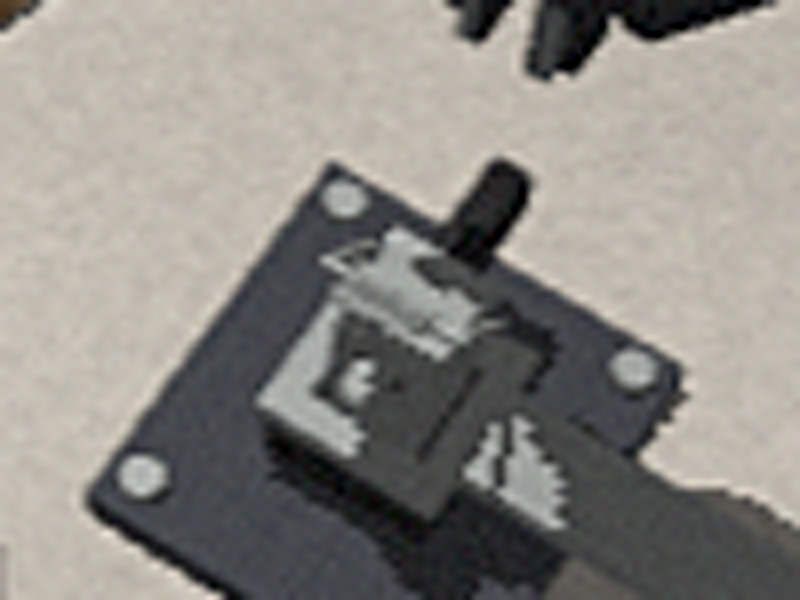

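Home is confirmed: the tip shows 27 mm past the axis (crop (358,378)), and the collar lies against the post. The tab's centre is 20 mm past the axis and 46 mm up, as expected. I now press it with closed fingers along its arc.

```bash
python3 -m inch '[[-1,[0.8,0,0],[0,0,0]],[-1,[0.8,0,0],[0,0,0]],[-1,[0.85,0,0],[0,0,0]],[-1,[0,0,0.9],[0,0,0]],[-1,[0,0,0.5],[0,0,0]]]'|grep -E "ee_pos|contact|t:"
python3 -m inch '[[-1,[0,0,0],[0,0,0]],[-1,[0,0,0],[0,0,0]]]'
python3 - <<'E'
from h import *
P=np.array([.6150,.0259,.07]); go(P+[.022*.9986,-.022*.0523,.055],np.radians(-3))
# path: finger centre 5 mm inside the tab's outer end
for th in np.radians([50,45,40,35,30,25,20,15,10,5,0,-5,-8]): print(np.degrees(th).round(),np.round([70*np.cos(th)-23,70*np.sin(th)],1))
E
```

```text
t: 19.77
ee_pos: [0.6353, 0.025, 0.1278]
contact_force: [-0.6, 0.5, 0.6]
t: 20.02
ee_pos: [0.6368, 0.0249, 0.1303]
orientation: [[0.999, -0.052, -0.0], [-0.052, -0.999, 0.0], [-0.0, -0.0, -1.0]]
contact_force: [-0.1, -0.3, -0.3]
finger_gap: 0.0003
finger_force: 0.0
t 20.02 ee [0.6368 0.0249 0.1303] yaw -2.99 tilt [-0.e+00  1.e-04 -1.e+00] F [-0.1 -0.3 -0.3] gap 0.0003
turn z units 0.001 shift units [0.008 0.006 0.211]
50.0 [22.  53.6]
45.0 [26.5 49.5]
40.0 [30.6 45. ]
35.0 [34.3 40.2]
30.0 [37.6 35. ]
25.0 [40.4 29.6]
20.0 [42.8 23.9]
15.0 [44.6 18.1]
10.0 [45.9 12.2]
5.0 [46.7  6.1]
0.0 [47.  0.]
-5.0 [46.7 -6.1]
-8.0 [46.3 -9.7]
```

```bash
python3 -m inch '[[-1,[0.0,0,0.25],[0,0,0]],[-1,[0.18,0,0.16],[0,0,0]],[-1,[0.16,0,0.2],[0,0,0]],[-1,[0,0,0],[0,0,0]]]'|grep -E "ee_pos|contact|t:"
python3 -m inch '[[-1,[0.15,0,0.19],[0,0,0]],[-1,[0.13,0,0.21],[0,0,0]],[-1,[0,0,0],[0,0,0]]]'|grep -E "ee_pos|contact|t:"
python3 -m inch '[[-1,[0.11,0,0.22],[0,0,0]],[-1,[0.09,0,0.23],[0,0,0]],[-1,[0,0,0],[0,0,0]]]'|grep -E "ee_pos|contact|t:"
```

```text
t: 20.52
ee_pos: [0.6461, 0.0244, 0.1146]
contact_force: [1.5, -0.4, 1.3]
t: 20.9
ee_pos: [0.6521, 0.0241, 0.1041]
contact_force: [0.6, 0.3, -0.1]
t: 21.28
ee_pos: [0.657, 0.0239, 0.0928]
contact_force: [0.6, 0.4, 0.9]
```

```bash
python3 -m inch '[[-1,[0.07,0,0.23],[0,0,0]],[-1,[0,0,0],[0,0,0]],[-1,[0,0,0],[0,0,0]]]'|grep -E "ee_pos|contact|t:"
python3 - <<'E'
from h import *
P=np.array([.6150,.0259,.07]); a=np.array([.9986,-.0523,0]); n=np.array([.0523,.9986,0])
im,d=bot.read_camera("scene"); W=pts("scene",d); v=W-P; p=np.stack([v@a,v@n,v[...,2]],-1)
us=proj("scene",P)[0].astype(int)
cv2.imwrite("pics/c8.png",cv2.resize(im[us[1]-45:us[1]+45,us[0]-60:us[0]+60],(800,600),interpolation=cv2.INTER_CUBIC))
E
```

```text
t: 21.65
ee_pos: [0.6589, 0.0237, 0.0877]
contact_force: [-0.9, -0.1, 0.3]
```

View pics/c8.png

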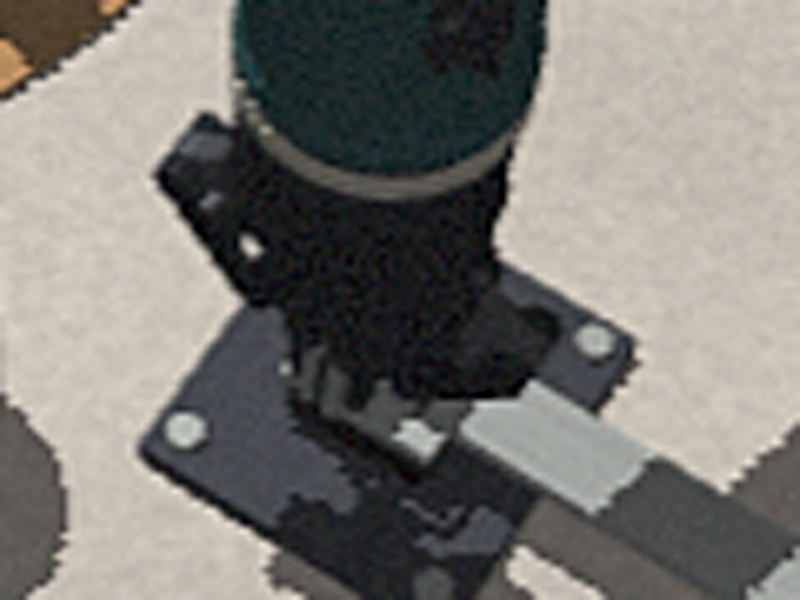

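The hand hides most of the tab (crop (340,390)), so force feedback is the guide from here; I go in small steps.

```bash
python3 -m inch '[[-1,[0.04,0,0.12],[0,0,0]],[-1,[0.02,0,0.12],[0,0,0]],[-1,[0,0,0],[0,0,0]]]'|grep -E "ee_pos|contact|t:"
```

```text
t: 22.08
ee_pos: [0.6606, 0.0237, 0.0815]
contact_force: [0.4, 0.4, 0.3]
```

```bash
python3 -m inch '[[-1,[0,0,0.08],[0,0,0]],[-1,[0,0,0],[0,0,0]]]'|grep -E "ee_pos|contact|t:"
```

```text
t: 22.32
ee_pos: [0.6606, 0.0237, 0.0797]
contact_force: [-0.5, -0.0, 0.8]
```

```bash
python3 -m inch '[[-1,[0,0,0.08],[0,0,0]],[-1,[0,0,0],[0,0,0]]]'|grep -E "ee_pos|contact|t:"
```

```text
t: 22.58
ee_pos: [0.6609, 0.0236, 0.0779]
contact_force: [1.7, 0.5, 1.1]
```

```bash
python3 -m inch '[[-1,[0,0,0.06],[0,0,0]],[-1,[0,0,0],[0,0,0]]]'|grep -E "ee_pos|contact|t:"
```

```text
t: 22.82
ee_pos: [0.6609, 0.0236, 0.0764]
contact_force: [1.0, -0.3, 1.6]
```

```bash
python3 -m inch '[[-1,[0,0,0.06],[0,0,0]],[-1,[0,0,0],[0,0,0]]]'|grep -E "ee_pos|contact|t:"
```

```text
t: 23.08
ee_pos: [0.6605, 0.0237, 0.0747]
contact_force: [0.3, 1.0, 1.4]
```

```bash
python3 -m inch '[[-1,[0,0,0.06],[0,0,0]],[-1,[0,0,0],[0,0,0]]]'|grep -E "ee_pos|contact|t:"
```

```text
t: 23.32
ee_pos: [0.6603, 0.0237, 0.0731]
contact_force: [0.1, 0.4, 0.1]
```

```bash
python3 -m inch '[[-1,[0,0,0.06],[0,0,0]],[-1,[0,0,0],[0,0,0]]]'|grep -E "ee_pos|contact|t:"
```

```text
t: 23.58
ee_pos: [0.6601, 0.0237, 0.0715]
contact_force: [0.0, 0.2, 1.5]
```

```bash
python3 -m inch '[[-1,[0,0,0.06],[0,0,0]],[-1,[0,0,0],[0,0,0]]]'|grep -E "ee_pos|contact|t:"
```

```text
t: 23.82
ee_pos: [0.6602, 0.0237, 0.07]
contact_force: [0.2, -0.2, 0.8]
```

```bash
python3 -m inch '[[-1,[0,0,0.06],[0,0,0]],[-1,[0,0,0],[0,0,0]]]'|grep -E "ee_pos|contact|t:"
```

```text
t: 24.08
ee_pos: [0.6604, 0.0237, 0.0687]
contact_force: [0.6, -0.6, 0.8]
```

```bash
python3 -m inch '[[-1,[0,0,0.06],[0,0,0]],[-1,[0,0,0],[0,0,0]]]'|grep -E "ee_pos|contact|t:"
```

```text
t: 24.32
ee_pos: [0.6604, 0.0237, 0.0672]
contact_force: [-0.3, -0.2, 2.1]
```

```bash
python3 - <<'E'
from h import *
s=bot.read_state(); print(s["moment"].round(2))
P=np.array([.6150,.0259,.07]); a=np.array([.9986,-.0523,0]); n=np.array([.0523,.9986,0])
for nm in("scene","top"):
    im,d=bot.read_camera(nm); np.savez(nm+"3.npz",im=im,d=d); W=pts(nm,d); v=W-P; p=np.stack([v@a,v@n,v[...,2]],-1)
    for k,m in(("arms",(abs(abs(p[...,1])-.022)<.006)&(p[...,0]>-.02)&(p[...,0]<.035)&(p[...,2]>-.02)),("out",(abs(p[...,1])<.02)&(p[...,0]>.02)&(p[...,0]<.06)&(p[...,2]>-.02))):
        q=p[m]; print(nm,k,len(q)); print((q[np.argsort(q[:,0])][::max(1,len(q)//14)]*1000).round().astype(int).tolist())
im=np.load("scene3.npz")["im"].astype(float)*2.2
us=proj("scene",P+a*.03)[0].astype(int)
cv2.imwrite("pics/c9.png",cv2.resize(np.clip(im[us[1]-24:us[1]+24,us[0]-32:us[0]+32],0,255).astype(np.uint8),(800,600),interpolation=cv2.INTER_CUBIC))
E
```

```text
[-0.   -0.03  0.03]
scene arms 99
[[-20, 20, 0], [18, -27, 402], [20, -20, 404], [22, 23, 405], [24, -25, 406], [25, -21, 406], [26, -17, 407], [28, -24, 408], [29, 19, 409], [30, -20, 409], [31, -17, 409], [32, 25, 409], [33, 16, 410], [34, 20, 410], [35, 23, 411]]
scene out 775
[[20, 8, 404], [27, -7, 408], [32, -15, 410], [37, -2, 412], [41, -6, 411], [44, 18, 412], [46, -7, 414], [49, 15, 412], [51, 10, 23], [53, 12, 8], [55, 11, 411], [56, 13, 411], [57, 7, 409], [58, -15, 411], [60, -4, 408]]
top arms 458
[[-17, -22, -3], [4, -27, 384], [6, -28, 383], [8, 17, 388], [10, 18, 329], [12, -17, 285], [14, -26, 400], [15, 27, 402], [18, 23, 401], [20, -17, 402], [23, -23, 406], [26, -27, 408], [28, 24, 408], [31, 24, 408], [34, -28, 412]]
top out 707
[[20, 4, 403], [23, -16, 405], [25, -19, 408], [28, -17, 409], [30, 10, 410], [33, -10, 410], [36, 10, 412], [39, 9, 413], [42, 9, 413], [44, 12, 414], [47, 2, 411], [50, 7, 410], [54, 9, 410], [57, 3, 411], [59, -9, 410]]
```

View pics/c9.png

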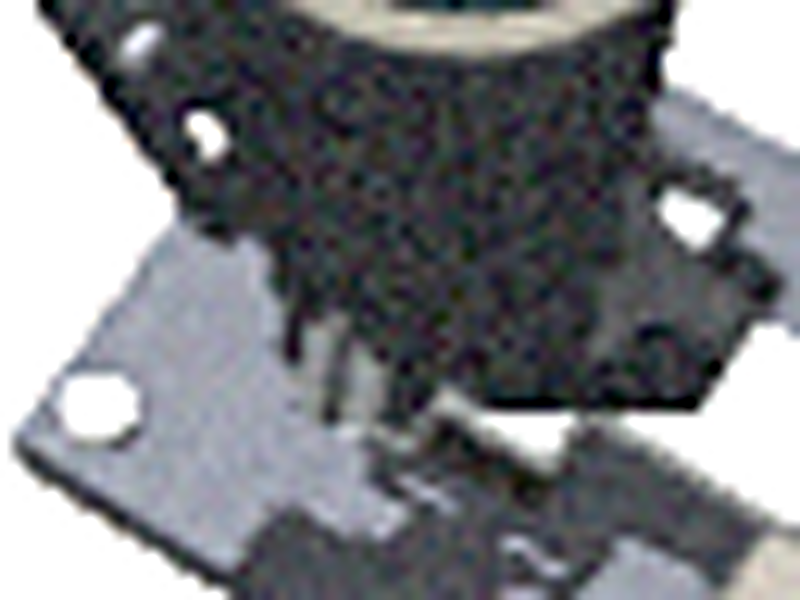

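Fingertips (crop (360,400)) sit on the tab, its front edge just showing at (400,440), and force is starting to build. I keep pressing.

```bash
python3 -m inch '[[-1,[0,0,0.05],[0,0,0]],[-1,[0,0,0],[0,0,0]]]'|grep -E "ee_pos|contact|t:"
```

```text
t: 24.68
ee_pos: [0.6604, 0.0237, 0.0659]
contact_force: [-0.3, -0.5, 0.2]
```

```bash
python3 -m inch '[[-1,[0,0,0.05],[0,0,0]],[-1,[0,0,0],[0,0,0]]]'|grep -E "ee_pos|contact|t:"
```

```text
t: 24.92
ee_pos: [0.6604, 0.0237, 0.0646]
contact_force: [-0.1, -0.7, 1.1]
```

```bash
python3 -m inch '[[-1,[0,0,0.05],[0,0,0]],[-1,[0,0,0],[0,0,0]]]'|grep -E "ee_pos|contact|t:"
```

```text
t: 25.18
ee_pos: [0.6604, 0.0237, 0.0634]
contact_force: [-0.9, 0.7, 0.7]
```

```bash
python3 -m inch '[[-1,[0,0,0.05],[0,0,0]],[-1,[0,0,0],[0,0,0]]]'|grep -E "ee_pos|contact|t:"
python3 -m inch '[[-1,[0,0,0.04],[0,0,0]],[-1,[0,0,0],[0,0,0]],[-1,[0,0,0],[0,0,0]]]'|grep -E "ee_pos|contact|t:"
```

```text
t: 25.42
ee_pos: [0.6605, 0.0237, 0.0622]
contact_force: [-0.9, 0.2, 1.0]
t: 25.8
ee_pos: [0.6605, 0.0237, 0.0613]
contact_force: [-0.5, -0.3, 1.4]
```

```bash
python3 -m inch '[[-1,[0.1,0,-1],[0,0,0]],[-1,[0,0,-1],[0,0,0]],[-1,[0,0,-1],[0,0,0]],[-1,[-1,0,-1],[0,0,0]],[-1,[-1,0,-1],[0,0,0]]]'|grep -E "ee_pos|contact|t:"
python3 -m inch '[[-1,[-1,0,-0.5],[0,0,0]],[-1,[-1,0,0],[0,0,0]],[-1,[-1,0,0],[0,0,0]],[-1,[0,0,0],[0,0,0]]]'|grep -E "ee_pos|contact|t:"
python3 - <<'E'
from h import *
P=np.array([.6150,.0259,.07]); a=np.array([.9986,-.0523,0]); n=np.array([.0523,.9986,0])
for nm in("scene","top"):
    im,d=bot.read_camera(nm); np.savez(nm+"4.npz",im=im,d=d); W=pts(nm,d); v=W-P; p=np.stack([v@a,v@n,v[...,2]],-1)
    for k,m in(("out",(abs(p[...,1])<.014)&(p[...,0]>.018)&(p[...,0]<.07)&(abs(p[...,2])<.022)),("open tab",(abs(p[...,1])<.02)&(p[...,0]>-.01)&(p[...,0]<.05)&(p[...,2]>.03)&(p[...,2]<.07)),
     ("handle",(abs(p[...,1])<.009)&(p[...,0]>-.065)&(p[...,0]<-.023)&(abs(p[...,2])<.015))):
        q=p[m]; print(nm,k,len(q))
        if len(q): print(q.mean(0).round(4)); print((q[np.argsort(q[:,0])][::max(1,len(q)//14)]*1000).round().astype(int).tolist())
us=proj("scene",P)[0].astype(int); im=np.load("scene4.npz")["im"]
cv2.imwrite("pics/c10.png",cv2.resize(np.clip(im[us[1]-40:us[1]+35,us[0]-50:us[0]+50]*1.5,0,255).astype(np.uint8),(800,600),interpolation=cv2.INTER_CUBIC))
E
```

```text
t: 26.42
ee_pos: [0.6127, 0.0261, 0.187]
contact_force: [0.2, -0.8, 0.0]
t: 26.92
ee_pos: [0.5364, 0.0303, 0.1989]
contact_force: [0.5, -0.0, 0.3]
scene out 164
[ 0.0353 -0.0002 -0.0058]
[[18, 3, 5], [23, 4, 4], [26, -13, -6], [27, -8, -7], [29, 1, -4], [30, 4, -7], [32, 3, -5], [34, -6, -7], [36, 3, -7], [38, 9, -6], [41, 11, -5], [42, -3, -9], [45, 4, -11], [47, 5, -11], [49, 2, -11]]
scene open tab 0
scene handle 97
[-0.0402  0.0003  0.0057]
[[-57, 2, 5], [-54, -1, 8], [-52, 0, 7], [-50, 1, 5], [-48, -5, 7], [-46, 1, 8], [-44, 0, 9], [-42, -6, 7], [-40, 0, 5], [-39, 6, 5], [-36, -5, 7], [-34, 6, 7], [-32, -3, 7], [-31, -7, 7], [-27, -3, 13], [-27, 6, 5], [-23, 5, 10]]
top out 24
[ 0.0398 -0.0096 -0.0087]
[[24, -12, -20], [27, -11, -7], [27, -14, -6], [29, -11, -3], [31, -11, -4], [34, -11, -7], [36, -8, -8], [37, -10, -9], [38, -8, -6], [39, -10, -10], [41, -8, -7], [42, -12, -11], [42, -9, -14], [43, -8, -8], [44, -10, -9], [44, -12, -8], [46, -7, -8], [46, -10, -8], [46, -5, -11], [46, -12, -8], [48, -5, -10], [48, -9, -8], [49, -12, -8], [49, -7, -12]]
top open tab 0
top handle 0
```

View pics/c10.png

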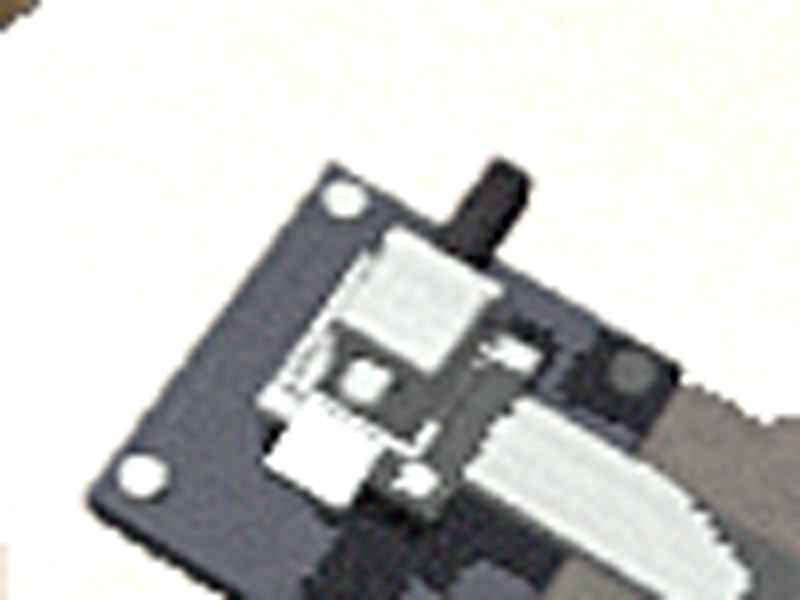

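The loop is down and stays there. The tab (crop (325,450)) lies below the pin's end (365,380), about 6° under level, or 0.985 rad. The handle's back end is at −57 mm, so the collar is home. The gripper is clear.

```bash
python3 -c "
from workcell import bot
print(bot.hand_in())"
```

```text
the job is handed in; nothing more can be done
None
```

The pin is through the post with its collar home, the loop has snapped under the pin's end and stayed there (about 0.985 rad by the cameras), and I handed the job in at about 27 s with the gripper clear; the verdict was not shown.

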